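# Fetch the soap from the back of the display stand

## Robot

A 6-joint arm with a two-finger parallel gripper is mounted at the origin on a cart in front of the work surface, level with it; the furniture and walls round the work are solid. World frame = base frame: x ahead of the robot, y to its left, z up, the work surface at z = 0. Lengths are in m, angles in degrees, forces in N, time in s.
With the tool pointing down it reaches from about 0.4 to 0.925 m from the base axis. Payload 3.4 kg.
Tool frame: the origin (TCP) lies midway between the tips of the shut fingers; the grasp point (between the pads) lies bot.hold_point_z behind it (bot.hold_point_z is the distance from the TCP to the grasp point, in m); z points along the fingers, y is the line along which they close (so a half turn about z gives the same grasp; the last joint's range is limited). The gripper opens to 85 mm and grips with 20 to 120 N. Pads are 22 mm wide; open, the fingers measure 114 mm over their backs; the gripper's body (76 mm by 85 mm) begins 54 mm behind the grasp point. The pads swing forward as they close: fully open they stand 13 mm farther back than shut.
Start: joints at [-71.305, 17.578, 86.31, -0, 76.112, -4.211], TCP at [0.224, -0.53, 0.231] pointing down, gripper open.
Joint ranges: [-179.03, 179.03], [-60, 130.46], [8.19, 133.38], [-81.62, 261.62], [5.75, 156.47], [-153.77, 153.77]. Speed limits (degrees/s): [147.25, 147.25, 180, 180, 180, 180].

## Interface

Orientations are given as a 3x3 rotation matrix whose columns are the frame's x, y, z axes.
In Python, from cell import bot gives the robot as it stands. The module is installed in compiled form; this text tells all that it offers.
- The arm moves only by the shell command python3 -m handwheel 'ROWS'. ROWS is JSON, a list of rows, each an object of numbers: "claw": the finger opening in cm, from 0 to 8.54; "x", "y", "z": the shift along the tool's x, y, z in cm; "spin": the turn about the tool's z in degrees. In form: [{"claw": .., "x": .., "y": .., "z": .., "spin": ..}, ...]. A call has 1 to 5 rows; each row is the pose to reach, as a shift and turn from the pose commanded when the call began, along the tool's axes at that moment; what a row does not reach only later rows make up. A row lasts 1/8 s, in which the tool goes at most 62.5 mm and 10.7 degrees, less where a joint would pass 70% of its speed; a pose out of reach is approached as far as the arm can. A call with a gripper value outside its range is refused whole. The fingers move at their own pace and stop on an object; the grip force is fixed at half the most. Time passes only in rows, so rows that repeat a pose let the fingers close. It gives the time, the measured TCP pose, the force, the opening and the grip force at its end, in the units of the state.
- bot.state(): the state, without advancing time (a new reading comes with each control period).
- bot.capture(name): name is "side" or "top"; returns the picture (400x640x3 uint8, blue, green, red); there is no depth.
- bot.camera_params(name): a dict with "fx", "fy", "cx", "cy" (pixels), "R" (3x3) and "t" (3): a world point X has camera coordinates R X + t. Camera axes: x right, y down, z forward; pixel columns grow to the right and rows downward; lengths in m; the calibration is good to about 2 mm. A picture is of the moment at which its call begins. camera_params takes no time and is no camera call.
- bot.sign_off(): hands the job in; it is judged then, once.
The state is a dict: "clock": time; "qpos": joint angles; "dq": joint speeds; "tau": joint torques, N m; "tcp_pos": TCP position; "eef_rot": TCP orientation; "ft_force": force on the tool from outside, world axes, zero at the start; "moment": the same for the moment, N m; "finger_gap": finger opening in m; "finger_force": force on a finger pad.
Only numpy, scipy, OpenCV 4.12 (cv2) and the standard library are available. Lean on these libraries where they do the work, as an engineer would, in place of code of your own. Each camera call takes 0.05 s, during which the arm holds its last target. There are 200 camera calls.

## Task

A customer wants the boxed soap that lies at the back of the wooden display stand. Clear the oil tin, the pepper mill and the lip balm that stand in front of it onto the leather mat, all three upright, then lay the soap flat on the middle of the round board; after that put the tin, the mill and the balm back upright, each exactly where it stood at the start. Leave the pink jar, the glass candle and the bundle of candles alone.

Things in the scene. Friction and masses are not known exactly. Their poses are not given: they have to be found in the camera images.
- stand: Low display stand of light wood, fixed, open towards the robot, perhaps turned a little. Base plate 200 (x) x 274 (y) x 10 mm, top at z = 0.010. Side cheeks 12 mm thick along the y edges, up to z = 0.032; back board 12 mm thick along the +x edge, up to z = 0.042 (inner face at x = +87 mm). Origin: centre of the underside; x to the back board, y to the left cheek.
- soap: The boxed soap to fetch: pale blue carton 58 (x) x 88 (y) x 30 mm, 90 g, lying flat near the back of the stand with its long side roughly along the back board; about 40 mm are free between it and the back board. Origin: centre of the underside. Grasp across the 58 mm side (its x).
- tin: Yellow and black round oil tin, 70 mm diameter, 128 mm high, 190 g, with a pale round screw cap, 37 mm diameter, from 103 to 128 mm above its underside (fixed to the tin: good to grasp). Origin: centre of the underside, z up. Stands in the front row of the stand.
- mill: Turned dark-wood pepper mill, round, foot 46 mm diameter, 92 mm high, 150 g; its head, 40 mm diameter, runs from 63 to 87 mm above the underside, with a small steel nut on top; nothing turns. Origin: centre of the underside, z up. Stands in the front row of the stand.
- balm: Lip-balm tube standing on its base, 17 mm diameter, 67 mm high, 12 g, white with a yellow cap (the top 21 mm). Origin: centre of the underside, z up. Stands in the front row of the stand.
- mat: Flat brown leather-faced serving mat, 141 (x) x 221 (y) x 10 mm, fixed, to one side of the stand: the place to put the tin, the mill and the balm meanwhile. Origin: centre of the underside, y along its length; its top is at z = 0.010.
- board: Round maple board with a lattice pattern, 170 mm diameter, 18 mm thick, fixed, on the other side of the stand: the place for the soap. Origin: centre of the underside; its top is at z = 0.018.
- jar: Bystander: pink jar with a black lid, 77 mm diameter, 84 mm high. Origin: centre of the underside. Not to be moved.
- glass_candle: Bystander: candle in a patterned glass, 83 mm diameter, 75 mm high. Origin: centre of the underside. Not to be moved.
- candles: Bystander: stack of seven yellow candles tied as one, 132 x 96 x 44 mm. Origin: centre of the underside. Not to be moved.

How it is judged:
By the outcome, as a careful person would: the job done as asked, in the order asked, and still so for the second after the job is handed in, with the robot touching nothing.
It also fails if it takes over 134 s, if anything falls off the work surface, if the arm or the gripper's body presses on something with over 40 N, if the wrist force passes 120 N, or if a joint passes its speed limit or range.

## Working session

There is one attempt and no reset: what is moved stays moved. The work goes in short steps, Python scripts to look and compute and a shell command to move; the robot and the scene stay as the last step left them, time stands still between calls to the robot, and variables do not carry over. Pictures are saved under pics/ and viewed, at most 14 in all, crops included, and the job is handed in when it is done.

```bash
mkdir -p pics
python3 - <<'E'
from cell import bot
import cv2
for n in("side","top"):
    cv2.imwrite(f"pics/{n}0.png",bot.capture(n)); p=bot.camera_params(n)
    print(n,p)
s=bot.state();print(s,bot.hold_point_z)
E
```

```text
side {'fx': 471.56634706649095, 'fy': 471.56634706649095, 'cx': 320.73314981488716, 'cy': 195.36949763708776, 'R': array([[-0.82665992, -0.56227584, -0.02189197],
       [-0.29360086,  0.46418906, -0.83565965],
       [ 0.48003325, -0.68437884, -0.54881116]]), 't': array([0.47293707, 0.20211681, 1.40755392])}
top {'fx': 484.36838243113675, 'fy': 484.36838243113675, 'cx': 315.87786840992527, 'cy': 205.8986364388707, 'R': array([[ 0.00741999, -0.99987807,  0.01374004],
       [-0.99696974, -0.00846104, -0.07732882],
       [ 0.07743564, -0.01312463, -0.99691096]]), 't': array([-0.04717181,  0.58836911,  1.34842646])}
{'clock': 0.1, 'qpos': array([-7.13036520e+01,  1.76166660e+01,  8.63769437e+01, -1.57276836e-04,
        7.61127392e+01, -4.21242979e+00]), 'dq': array([-0.03858683, -0.13290535, -0.1656723 , -0.06654394,  0.01932568,
        0.05084511]), 'tau': array([-5.04861073e-04, -4.58531392e+01, -2.52607745e+01, -6.47181287e-05,
        5.51815436e-03, -1.09685274e-05]), 'tcp_pos': array([ 0.22358562, -0.52904936,  0.2304827 ]), 'eef_rot': array([[ 9.21125563e-01,  3.89265129e-01, -5.97513431e-04],
       [ 3.89265564e-01, -9.21123896e-01,  1.75733494e-03],
       [ 1.33685311e-04, -1.85131754e-03, -9.99998277e-01]]), 'ft_force': array([ 0.02454781,  0.69610576, -0.41731848]), 'moment': array([ 0.00333273, -0.03648363, -0.0175888 ]), 'finger_force': 0.0, 'finger_gap': 0.08525062491165414} 0.0187
```

View pics/side0.png

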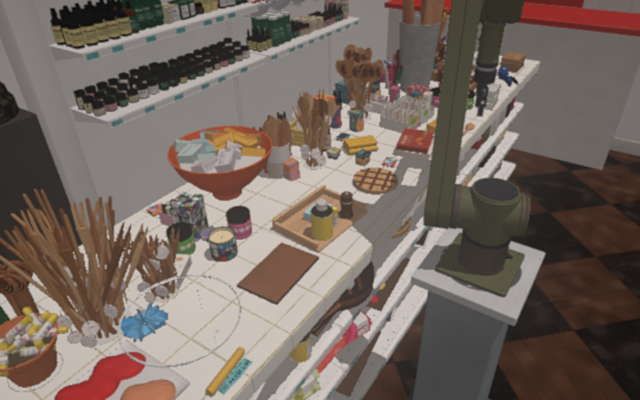

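View pics/top0.png

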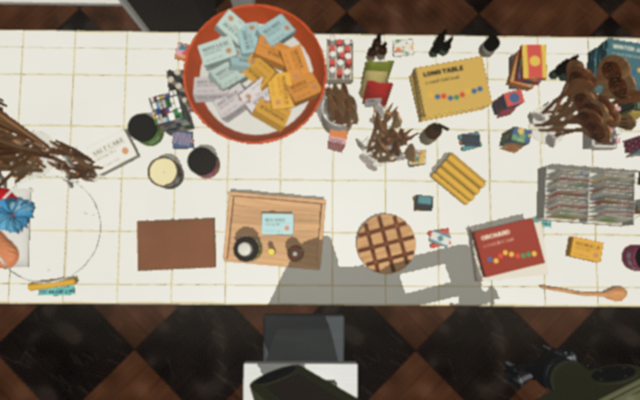

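```bash
cat > h.py <<'E'
import numpy as np
from cell import bot
def ray(n,u,v):
    p=bot.camera_params(n);R=np.array(p["R"]);t=np.array(p["t"])
    d=R.T@np.array([(u-p["cx"])/p["fx"],(v-p["cy"])/p["fy"],1]);return -R.T@t,d
def at(n,u,v,z):
    c,d=ray(n,u,v);return c+d*(z-c[2])/d[2]
def proj(n,X):
    p=bot.camera_params(n);q=np.array(p["R"])@np.array(X)+p["t"]
    return np.array([p["fx"]*q[0]/q[2]+p["cx"],p["fy"]*q[1]/q[2]+p["cy"]])
def go(X,spin=None):
    """tool shift (cm) from the present pose to TCP X, and spin (deg) so that tool y lies along world heading `spin`"""
    s=bot.state();R=s["eef_rot"];d=R.T@(np.array(X)-s["tcp_pos"])*100
    out=np.round(d,2)
    h=np.degrees(np.arctan2(R[1,1],R[0,1]))
    sp=None if spin is None else round(float((h-spin+90)%180-90),1)
    return out,sp,np.round(s["qpos"],1)
E
python3 - <<'E'
import cv2
a=cv2.imread("pics/top0.png");b=cv2.imread("pics/side0.png")
cv2.imwrite("pics/topc.png",cv2.resize(a[185:275,220:335],None,fx=6.5,fy=6.5,interpolation=cv2.INTER_CUBIC))
cv2.imwrite("pics/sidec.png",cv2.resize(b[180:250,265:375],None,fx=7,fy=7,interpolation=cv2.INTER_CUBIC))
E
```

```text
(no output)
```

View pics/topc.png

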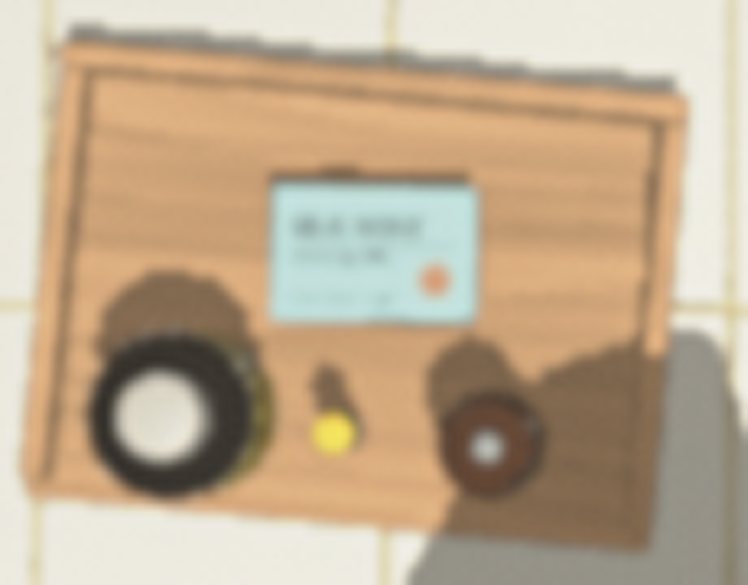

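View pics/sidec.png

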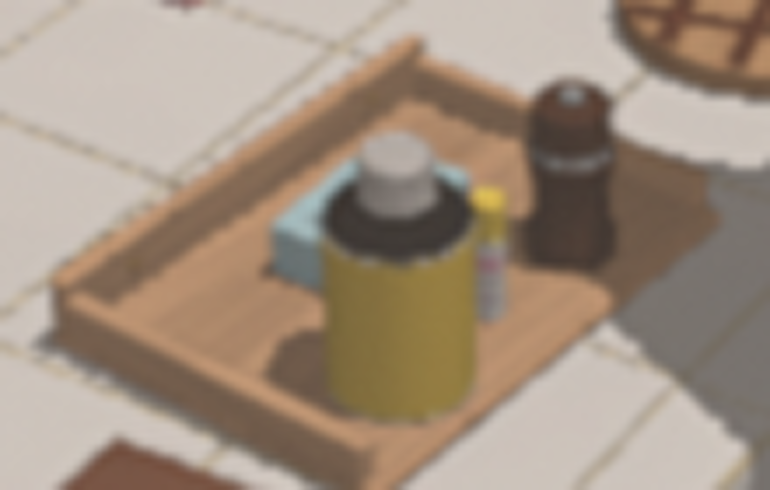

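Top crop: tin cap at (160,418), balm cap (334,433), mill nut (487,447), soap corners (270,182)–(478,322). Side crop: cap top (397,152), balm top (489,195), nut (573,93). I'll triangulate from these.

Run:
```python
from h import *
import cv2
np.set_printoptions(precision=4,suppress=True)
T=lambda a,b:(220-.5+(a+.5)/6.5,185-.5+(b+.5)/6.5)
S=lambda a,b:(265-.5+(a+.5)/7,180-.5+(b+.5)/7)
def tri(a,b):
    c1,d1=ray("top",*a);c2,d2=ray("side",*b)
    k=np.linalg.lstsq(np.c_[d1,-d2],c2-c1,rcond=None)[0]
    return (c1+k[0]*d1+c2+k[1]*d2)/2, np.linalg.norm(c1+k[0]*d1-c2-k[1]*d2)
for n,a,b,z in(("tin",(160,418),(397,152),.138),("balm",(334,433),(489,195),.077),("mill",(487,447),(573,93),.101)):
    print(n,at("top",*T(*a),z),at("side",*S(*b),z),tri(T(*a),S(*b)))
c=[at("top",*T(*q),.04) for q in((270,182),(475,185),(478,322),(272,322))];c=np.array(c)
print("soap",c,c.mean(0))
c=np.array([at("top",*q,.01) for q in((137,221),(214,218),(216,269),(139,270))]);print("mat",c,c.mean(0))
print("board",at("top",386,243,.018),at("top",415,243,.018))
# stand corners: front L/R at z .01 , back outer at .042
print("stand",[at("top",*T(*q),z) for q,z in(((62,45),.042),((685,98),.042),((648,548),.01),((25,490),.032))])
for n,q,z in(("jar",(203,161),.084),("gc",(165,171),.075)): print(n,at("top",*q,z))
a=cv2.imread("pics/top0.png")
cv2.imwrite("pics/topd.png",cv2.resize(a[140:280,130:230],None,fx=4.2,fy=4.2,interpolation=cv2.INTER_CUBIC))
cv2.imwrite("pics/tope.png",cv2.resize(a[145:280,345:490],None,fx=4.2,fy=4.2,interpolation=cv2.INTER_CUBIC))
i=np.hstack([cv2.resize(a[205:280,130:230],None,fx=4,fy=4,interpolation=cv2.INTER_CUBIC),cv2.resize(a[205:280,345:445],None,fx=4,fy=4,interpolation=cv2.INTER_CUBIC)])
cv2.imwrite("pics/matboard.png",i)
```

```text
tin [0.4674 0.1425 0.138 ] [0.4662 0.1472 0.138 ] (array([0.468 , 0.1433, 0.1351]), np.float64(0.0015743479040265984))
balm [0.461  0.0785 0.077 ] [0.4619 0.0798 0.077 ] (array([0.4616, 0.0789, 0.0766]), np.float64(0.0015251747180493654))
mill [0.4562 0.0142 0.101 ] [0.4554 0.0165 0.101 ] (array([0.4564, 0.0144, 0.0995]), np.float64(0.0005568809167435487))
soap [[0.5674 0.1103 0.04  ]
 [0.5669 0.0224 0.04  ]
 [0.5081 0.0205 0.04  ]
 [0.5075 0.1085 0.04  ]] [0.5375 0.0654 0.04  ]
mat [[0.5425 0.4646 0.01  ]
 [0.5528 0.2469 0.01  ]
 [0.4087 0.2379 0.01  ]
 [0.4045 0.4541 0.01  ]] [0.4771 0.3509 0.01  ]
board [ 0.4855 -0.2419  0.018 ] [ 0.4861 -0.3242  0.018 ]
stand [array([0.6255, 0.2003, 0.042 ]), array([ 0.605 , -0.0675,  0.042 ]), array([ 0.411 , -0.0536,  0.01  ]), array([0.435 , 0.2137, 0.032 ])]
jar [0.7037 0.2658 0.084 ]
gc [0.6767 0.3705 0.075 ]
```

View pics/matboard.png

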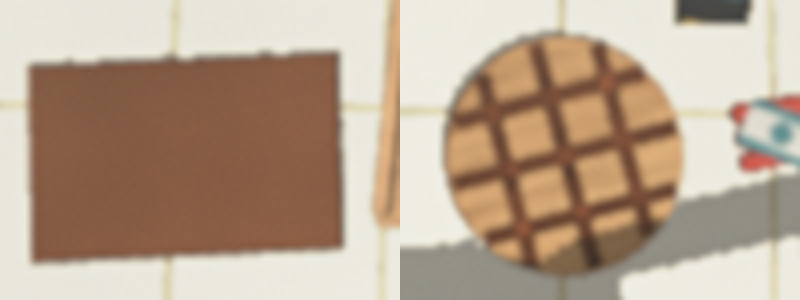

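```bash
python3 - <<'E'
from h import *
T=lambda a,b:(220-.5+(a+.5)/6.5,185-.5+(b+.5)/6.5)
print("shoulder",at("top",*T(171,414),.113),"mill head",at("top",*T(491,444),.09))
print(go((.48,-.3,.231),0)); print(go((.468,.144,.23),0))
E
python3 -m handwheel '[{"claw":8.5,"x":3,"y":-3,"z":0,"spin":-10},{"claw":8.5,"x":6,"y":-4,"z":0,"spin":-20},{"claw":8.5,"x":12,"y":-5,"z":0,"spin":-30},{"claw":8.5,"x":18,"y":-6,"z":0,"spin":-40},{"claw":8.5,"x":24,"y":-7,"z":0,"spin":-50}]'
```

```text
shoulder [0.4687413  0.14142772 0.113     ] mill head [0.45716772 0.01292321 0.09      ]
(array([ 3.254e+01, -1.112e+01, -3.000e-02]), -67.1, array([-71.3,  17.6,  86.4,  -0. ,  76.1,  -4.2]))
(array([ 48.71, -52.48,   0.15]), -67.1, array([-71.3,  17.6,  86.4,  -0. ,  76.1,  -4.2]))
clock: 0.72
tcp_pos: [0.4187, -0.3706, 0.231]
eef_rot: [[0.289, 0.957, -0.0], [0.957, -0.289, 0.0], [0.0, -0.0, -1.0]]
ft_force: [-0.2, -0.8, 1.4]
finger_gap: 0.0851
finger_force: 0.0
```

Run:
```python
from h import *
print(go((.468,.1425,.20),0))
```

```text
(array([ 50.54, -10.11,   3.11]), -16.8, array([-45.8,  16.3,  88.2,  -0. ,  75.5, -29. ]))
```

```bash
python3 -m handwheel '[{"claw":8.5,"x":6,"y":-1.2,"z":0,"spin":-8},{"claw":8.5,"x":12,"y":-2.4,"z":0,"spin":-16.8},{"claw":8.5,"x":18,"y":-3.6,"z":0,"spin":-16.8},{"claw":8.5,"x":24,"y":-4.8,"z":0,"spin":-16.8},{"claw":8.5,"x":30,"y":-6,"z":0,"spin":-16.8}]'
python3 - <<'E'
from h import *
print(go((.468,.1425,.18),0))
E
```

```text
clock: 1.35
tcp_pos: [0.4481, -0.0655, 0.2311]
eef_rot: [[0.005, 1.0, -0.0], [1.0, -0.005, 0.0], [0.0, -0.0, -1.0]]
ft_force: [1.3, 0.1, 0.8]
finger_gap: 0.0848
finger_force: 0.0
(array([20.81,  1.87,  5.11]), -0.3, array([-13.7,   7.7,  99.9,   0. ,  72.3, -13.3]))
```

```bash
python3 -m handwheel '[{"claw":8.5,"x":6,"y":0.5,"z":0,"spin":0},{"claw":8.5,"x":12,"y":1,"z":0,"spin":0},{"claw":8.5,"x":18,"y":1.6,"z":2,"spin":0},{"claw":7,"x":20.8,"y":1.9,"z":5,"spin":0},{"claw":6,"x":20.8,"y":1.9,"z":5,"spin":0}]'
python3 - <<'E'
from h import *
import cv2
print(go((.468,.1425,.112),0))
a=bot.capture("top");b=bot.capture("side")
i=np.hstack([cv2.resize(a[195:275,225:325],(400,320),interpolation=2),cv2.resize(b[160:240,280:380],(400,320),interpolation=2)])
cv2.imwrite("pics/c1.png",i)
E
```

```text
clock: 1.98
tcp_pos: [0.4663, 0.142, 0.1789]
eef_rot: [[0.001, 1.0, -0.006], [1.0, -0.001, -0.001], [-0.001, -0.006, -1.0]]
ft_force: [-1.0, 0.7, 0.3]
finger_gap: 0.0604
finger_force: 0.0
(array([0.06, 0.2 , 6.69]), -0.1, array([ 12. ,  13.6, 100.5,   0. ,  66.1,  12. ]))
```

View pics/c1.png

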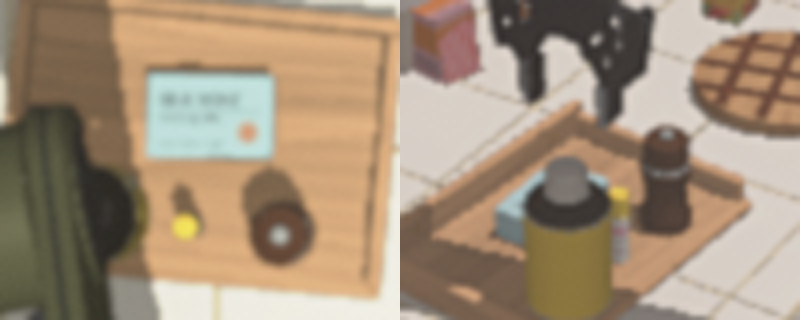

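The side view shows the open fingers straddling and above the tin's cap (crop (565,95) over (568,165)). Descending.

```bash
python3 -m handwheel '[{"claw":6,"x":0,"y":0.1,"z":3,"spin":0},{"claw":6,"x":0,"y":0.1,"z":5,"spin":0},{"claw":6,"x":0,"y":0.1,"z":6.6,"spin":0},{"claw":6,"x":0,"y":0.1,"z":6.6,"spin":0},{"claw":6,"x":0,"y":0.1,"z":6.6,"spin":0}]'; python3 -m handwheel '[{"claw":4.5,"x":0,"y":0,"z":0,"spin":0},{"claw":4.2,"x":0,"y":0,"z":0,"spin":0},{"claw":4,"x":0,"y":0,"z":0,"spin":0},{"claw":3.8,"x":0,"y":0,"z":0,"spin":0},{"claw":3,"x":0,"y":0,"z":0,"spin":0}]';python3 -m handwheel '[{"claw":2,"x":0,"y":0,"z":0,"spin":0},{"claw":2,"x":0,"y":0,"z":0,"spin":0},{"claw":2,"x":0,"y":0,"z":0,"spin":0}]'
```

```text
clock: 2.7
tcp_pos: [0.4705, 0.1398, 0.1165]
eef_rot: [[0.007, 1.0, 0.002], [1.0, -0.007, 0.0], [0.0, 0.002, -1.0]]
ft_force: [0.0, -0.8, 0.1]
finger_gap: 0.06
finger_force: 0.0
clock: 3.32
tcp_pos: [0.4699, 0.1406, 0.1157]
eef_rot: [[0.005, 1.0, 0.001], [1.0, -0.005, 0.0], [0.0, 0.001, -1.0]]
ft_force: [0.2, -1.0, 3.5]
finger_gap: 0.035
finger_force: 59.7
clock: 3.7
tcp_pos: [0.4699, 0.1406, 0.1157]
eef_rot: [[0.005, 1.0, 0.001], [1.0, -0.005, 0.0], [0.0, 0.001, -1.0]]
ft_force: [0.8, -0.3, 5.3]
finger_gap: 0.0355
finger_force: 59.7
```

```bash
python3 -m handwheel '[{"claw":2,"x":0,"y":0,"z":-2,"spin":0},{"claw":2,"x":0,"y":0,"z":-5,"spin":0},{"claw":2,"x":1,"y":0,"z":-7,"spin":0},{"claw":2,"x":5,"y":0.2,"z":-7,"spin":0},{"claw":2,"x":10,"y":0.4,"z":-7,"spin":0}]'; python3 -m handwheel '[{"claw":2,"x":5,"y":0.1,"z":0,"spin":0},{"claw":2,"x":10,"y":0.2,"z":0,"spin":0},{"claw":2,"x":15,"y":0.3,"z":0,"spin":0},{"claw":2,"x":17,"y":0.3,"z":0,"spin":0},{"claw":2,"x":17.4,"y":0.3,"z":0,"spin":0}]'; python3 -m handwheel '[{"claw":2,"x":0,"y":0,"z":0,"spin":0},{"claw":2,"x":0,"y":0,"z":0,"spin":0}]'; python3 -c "
from h import *
print(go((.477,.415,.1157),0),bot.state()['tcp_pos'])"
```

```text
clock: 4.32
tcp_pos: [0.4735, 0.2405, 0.1848]
eef_rot: [[0.007, 1.0, -0.001], [1.0, -0.007, -0.001], [-0.001, -0.001, -1.0]]
ft_force: [0.4, -0.1, -2.6]
finger_gap: 0.0348
finger_force: 60.8
clock: 4.95
tcp_pos: [0.4771, 0.4149, 0.1839]
eef_rot: [[0.003, 1.0, -0.002], [1.0, -0.003, -0.002], [-0.002, -0.002, -1.0]]
ft_force: [0.1, -0.1, -3.5]
finger_gap: 0.0351
finger_force: 60.8
clock: 5.2
tcp_pos: [0.4778, 0.4127, 0.1852]
eef_rot: [[0.006, 1.0, -0.001], [1.0, -0.006, -0.001], [-0.001, -0.001, -1.0]]
ft_force: [0.2, -0.1, -3.0]
finger_gap: 0.0351
finger_force: 60.8
(array([ 0.23, -0.08,  6.95]), -0.4, array([37. , 24.1, 82.9, -0. , 73.1, 37.4])) [0.47780989 0.41274332 0.1851759 ]
```

```bash
python3 -m handwheel '[{"claw":2,"x":0.2,"y":0,"z":3,"spin":0},{"claw":2,"x":0.2,"y":0,"z":5,"spin":0},{"claw":2,"x":0.2,"y":0,"z":6.2,"spin":0},{"claw":2,"x":0.2,"y":0,"z":6.8,"spin":0},{"claw":2,"x":0.2,"y":0,"z":6.9,"spin":0}]'; python3 -m handwheel '[{"claw":2,"x":0,"y":0,"z":0,"spin":0},{"claw":2,"x":0,"y":0,"z":0,"spin":0}]'
```

```text
clock: 5.82
tcp_pos: [0.4782, 0.4163, 0.1165]
eef_rot: [[0.006, 1.0, 0.0], [1.0, -0.006, 0.0], [0.0, 0.0, -1.0]]
ft_force: [0.5, 0.1, -2.5]
finger_gap: 0.0356
finger_force: 60.8
clock: 6.08
tcp_pos: [0.4783, 0.4168, 0.1171]
eef_rot: [[0.005, 1.0, 0.001], [1.0, -0.005, 0.001], [0.001, 0.001, -1.0]]
ft_force: [-0.0, 1.5, -2.4]
finger_gap: 0.0351
finger_force: 60.8
```

```bash
python3 -m handwheel '[{"claw":2,"x":0,"y":0,"z":0.15,"spin":0},{"claw":2,"x":0,"y":0,"z":0.15,"spin":0},{"claw":2,"x":0,"y":0,"z":0.15,"spin":0}]';python3 -m handwheel '[{"claw":4,"x":0,"y":0,"z":0,"spin":0},{"claw":5,"x":0,"y":0,"z":0,"spin":0},{"claw":6,"x":0,"y":0,"z":0,"spin":0},{"claw":6,"x":0,"y":0,"z":-2,"spin":0},{"claw":6,"x":0,"y":0,"z":-5,"spin":0}]'; python3 -m handwheel '[{"claw":7,"x":0,"y":0,"z":-3,"spin":0},{"claw":8,"x":-6,"y":-0.2,"z":-4,"spin":0},{"claw":8,"x":-12,"y":-0.4,"z":-4,"spin":0},{"claw":8,"x":-18,"y":-0.8,"z":-4,"spin":0},{"claw":8,"x":-24,"y":-1.2,"z":-4,"spin":0}]';python3 -c "
from h import *
print(go((.4568,.0138,.13),0),bot.state()['tcp_pos'])"
```

```text
clock: 6.45
tcp_pos: [0.4784, 0.417, 0.1157]
eef_rot: [[0.005, 1.0, 0.001], [1.0, -0.005, 0.001], [0.001, 0.001, -1.0]]
ft_force: [0.3, -0.3, 4.6]
finger_gap: 0.0352
finger_force: 61.2
clock: 7.08
tcp_pos: [0.4771, 0.4158, 0.1639]
eef_rot: [[0.005, 1.0, -0.003], [1.0, -0.005, -0.002], [-0.002, -0.003, -1.0]]
ft_force: [0.5, 0.8, -0.5]
finger_gap: 0.0601
finger_force: 0.0
clock: 7.7
tcp_pos: [0.4644, 0.1748, 0.2049]
eef_rot: [[0.005, 1.0, 0.001], [1.0, -0.005, -0.0], [-0.0, 0.001, -1.0]]
ft_force: [0.7, -0.9, -0.2]
finger_gap: 0.0802
finger_force: 0.0
(array([-16.1 ,  -0.69,   7.49]), -0.3, array([15.8, 12.6, 97.7, -0. , 69.7, 16. ])) [0.46439267 0.17479446 0.20485939]
```

```bash
python3 -m handwheel '[{"claw":7,"x":-6,"y":-0.2,"z":0,"spin":0},{"claw":7,"x":-12,"y":-0.5,"z":2,"spin":0},{"claw":6.5,"x":-16.1,"y":-0.7,"z":5,"spin":0},{"claw":6.5,"x":-16.1,"y":-0.7,"z":7.5,"spin":0},{"claw":6.5,"x":-16.1,"y":-0.7,"z":7.5,"spin":0}]';python3 -m handwheel '[{"claw":6.5,"x":0,"y":0,"z":0,"spin":0},{"claw":6.5,"x":0,"y":0,"z":0,"spin":0},{"claw":6.5,"x":0,"y":0,"z":0,"spin":0}]'; python3 -c "
from h import *
import cv2
print(go((.4568,.0138,.067),0),bot.state()['tcp_pos'])
a=bot.capture('top');b=bot.capture('side')
i=np.hstack([cv2.resize(a[195:275,135:255],(480,320),interpolation=2),cv2.resize(b[170:270,280:380],(320,320),interpolation=2)])
cv2.imwrite('pics/c2.png',i)"
```

```text
clock: 8.32
tcp_pos: [0.4551, 0.015, 0.1284]
eef_rot: [[0.007, 1.0, -0.005], [1.0, -0.007, 0.0], [0.0, -0.005, -1.0]]
ft_force: [0.8, 0.2, 0.1]
finger_gap: 0.0652
finger_force: 0.0
clock: 8.7
tcp_pos: [0.4576, 0.0161, 0.1307]
eef_rot: [[0.004, 1.0, 0.002], [1.0, -0.004, -0.0], [-0.0, 0.002, -1.0]]
ft_force: [0.0, -0.3, 0.4]
finger_gap: 0.0648
finger_force: 0.0
(array([-0.23, -0.09,  6.37]), -0.2, array([ -3.3,  14.6, 108. ,   0. ,  57.4,  -3.1])) [0.45756795 0.01606677 0.13065727]
```

View pics/c2.png

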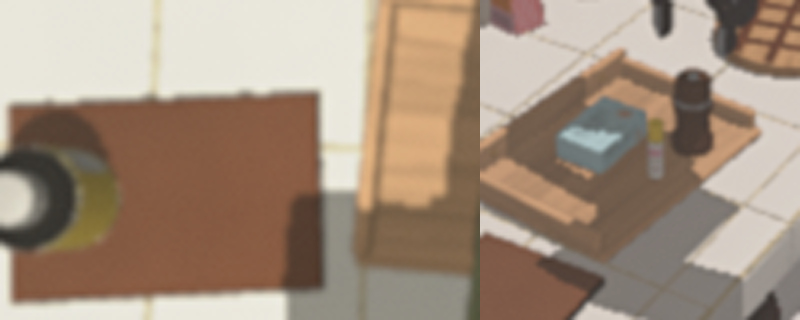

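Tin stands upright on the mat (cap at crop (15,195), i.e. y≈0.415); mill and balm undisturbed, gripper above the mill.

```bash
python3 -m handwheel '[{"claw":6.5,"x":-0.2,"y":-0.1,"z":2,"spin":0},{"claw":6.5,"x":-0.2,"y":-0.1,"z":4,"spin":0},{"claw":6.5,"x":-0.2,"y":-0.1,"z":6.3,"spin":0},{"claw":6.5,"x":-0.2,"y":-0.1,"z":6.3,"spin":0},{"claw":6.5,"x":-0.2,"y":-0.1,"z":6.3,"spin":0}]'; python3 -m handwheel '[{"claw":5,"x":0,"y":0,"z":0,"spin":0},{"claw":4.6,"x":0,"y":0,"z":0,"spin":0},{"claw":4.3,"x":0,"y":0,"z":0,"spin":0},{"claw":4.0,"x":0,"y":0,"z":0,"spin":0},{"claw":3,"x":0,"y":0,"z":0,"spin":0}]';python3 -m handwheel '[{"claw":2,"x":0,"y":0,"z":0,"spin":0},{"claw":2,"x":0,"y":0,"z":0,"spin":0},{"claw":2,"x":0,"y":0,"z":0,"spin":0}]'
```

```text
clock: 9.43
tcp_pos: [0.4563, 0.0136, 0.0674]
eef_rot: [[0.005, 1.0, 0.001], [1.0, -0.005, -0.0], [-0.0, 0.001, -1.0]]
ft_force: [0.2, -0.8, 0.2]
finger_gap: 0.0646
finger_force: 0.0
clock: 10.05
tcp_pos: [0.4581, 0.0135, 0.0685]
eef_rot: [[0.005, 1.0, 0.005], [1.0, -0.005, -0.0], [-0.0, 0.005, -1.0]]
ft_force: [0.3, 0.7, 12.0]
finger_gap: 0.0387
finger_force: 67.3
clock: 10.42
tcp_pos: [0.4581, 0.0135, 0.0685]
eef_rot: [[0.005, 1.0, 0.005], [1.0, -0.005, -0.0], [-0.0, 0.005, -1.0]]
ft_force: [0.6, 0.9, 11.8]
finger_gap: 0.0389
finger_force: 67.3
```

```bash
python3 -m handwheel '[{"claw":2,"x":0,"y":0,"z":-2,"spin":0},{"claw":2,"x":0,"y":0,"z":-6,"spin":0},{"claw":2,"x":0,"y":0,"z":-10,"spin":0},{"claw":2,"x":2,"y":0,"z":-12,"spin":0},{"claw":2,"x":7,"y":0.4,"z":-12,"spin":0}]'; python3 -m handwheel '[{"claw":2,"x":5,"y":0.3,"z":0,"spin":0},{"claw":2,"x":10,"y":0.7,"z":0,"spin":0},{"claw":2,"x":15,"y":1,"z":0,"spin":0},{"claw":2,"x":20,"y":1.3,"z":0,"spin":0},{"claw":2,"x":24,"y":1.5,"z":0,"spin":0}]'; python3 -m handwheel '[{"claw":2,"x":0,"y":0,"z":2,"spin":0},{"claw":2,"x":0,"y":0,"z":5,"spin":0},{"claw":2,"x":0,"y":0,"z":7,"spin":0},{"claw":2,"x":0,"y":0,"z":7,"spin":0},{"claw":2,"x":0,"y":0,"z":7,"spin":0}]'; python3 -c "
from h import *
print(go((.477,.33,.069),0),bot.state()['tcp_pos'])"
```

```text
clock: 11.05
tcp_pos: [0.4613, 0.0829, 0.1887]
eef_rot: [[0.009, 1.0, 0.004], [1.0, -0.009, -0.001], [-0.0, 0.004, -1.0]]
ft_force: [0.7, -0.3, -2.1]
finger_gap: 0.0382
finger_force: 68.1
clock: 11.68
tcp_pos: [0.4757, 0.3252, 0.1862]
eef_rot: [[0.004, 1.0, -0.001], [1.0, -0.004, -0.001], [-0.001, -0.001, -1.0]]
ft_force: [0.2, -0.1, -1.8]
finger_gap: 0.0384
finger_force: 68.1
clock: 12.3
tcp_pos: [0.4767, 0.3235, 0.1172]
eef_rot: [[0.005, 1.0, 0.0], [1.0, -0.005, 0.0], [0.0, 0.0, -1.0]]
ft_force: [-0.5, 0.3, -2.4]
finger_gap: 0.0384
finger_force: 68.1
(array([0.65, 0.02, 4.82]), -0.3, array([30. , 23.8, 94.8, -0. , 61.4, 30.3])) [0.47670456 0.32351649 0.11720392]
```

```bash
python3 -m handwheel '[{"claw":2,"x":0.6,"y":0,"z":2,"spin":0},{"claw":2,"x":0.6,"y":0,"z":4,"spin":0},{"claw":2,"x":0.6,"y":0,"z":4.7,"spin":0},{"claw":2,"x":0.6,"y":0,"z":4.8,"spin":0},{"claw":2,"x":0.6,"y":0,"z":4.8,"spin":0}]'; python3 -m handwheel '[{"claw":2,"x":0,"y":0,"z":0,"spin":0},{"claw":2,"x":0,"y":0,"z":0,"spin":0}]'
```

```text
clock: 12.92
tcp_pos: [0.4771, 0.3298, 0.0697]
eef_rot: [[0.005, 1.0, 0.001], [1.0, -0.005, 0.001], [0.001, 0.001, -1.0]]
ft_force: [0.6, -0.4, -1.2]
finger_gap: 0.0385
finger_force: 68.1
clock: 13.18
tcp_pos: [0.4768, 0.3296, 0.0693]
eef_rot: [[0.005, 1.0, 0.001], [1.0, -0.005, 0.0], [0.0, 0.001, -1.0]]
ft_force: [0.2, -0.1, -1.8]
finger_gap: 0.0385
finger_force: 68.1
```

```bash
python3 -m handwheel '[{"claw":2,"x":0,"y":0,"z":0.12,"spin":0},{"claw":2,"x":0,"y":0,"z":0.12,"spin":0},{"claw":2,"x":0,"y":0,"z":0.12,"spin":0}]';python3 -m handwheel '[{"claw":4.2,"x":0,"y":0,"z":0,"spin":0},{"claw":5,"x":0,"y":0,"z":0,"spin":0},{"claw":6,"x":0,"y":0,"z":0,"spin":0},{"claw":6.3,"x":0,"y":0,"z":-1.5,"spin":0},{"claw":6.3,"x":0,"y":0,"z":-5,"spin":0}]'; python3 -m handwheel '[{"claw":6,"x":0,"y":0,"z":-3,"spin":0},{"claw":5,"x":-6,"y":-0.3,"z":-3,"spin":0},{"claw":4,"x":-12,"y":-0.6,"z":-3,"spin":0},{"claw":4,"x":-18,"y":-1,"z":-3,"spin":0},{"claw":4,"x":-24,"y":-1.4,"z":-3,"spin":0}]';python3 -m handwheel '[{"claw":4,"x":-1,"y":-0.1,"z":2,"spin":0},{"claw":4,"x":-1,"y":-0.1,"z":4,"spin":0},{"claw":4,"x":-1,"y":-0.1,"z":4,"spin":0},{"claw":4,"x":-1,"y":-0.1,"z":4,"spin":0}]';python3 -c "
from h import *
import cv2
print(go((.4614,.079,.043),0),bot.state()['tcp_pos'])
a=bot.capture('top');b=bot.capture('side')
i=np.hstack([cv2.resize(a[195:275,135:255],(480,320),interpolation=2),cv2.resize(b[170:270,280:380],(320,320),interpolation=2)])
cv2.imwrite('pics/c3.png',i)"
```

```text
clock: 13.55
tcp_pos: [0.4767, 0.3297, 0.0685]
eef_rot: [[0.005, 1.0, 0.001], [1.0, -0.005, 0.001], [0.001, 0.001, -1.0]]
ft_force: [-1.2, -0.1, 5.3]
finger_gap: 0.0387
finger_force: 69.6
clock: 14.18
tcp_pos: [0.4753, 0.3288, 0.1172]
eef_rot: [[0.005, 1.0, -0.003], [1.0, -0.005, -0.002], [-0.002, -0.003, -1.0]]
ft_force: [0.0, 0.3, 0.9]
finger_gap: 0.063
finger_force: 0.0
clock: 14.8
tcp_pos: [0.4615, 0.0879, 0.1488]
eef_rot: [[0.004, 1.0, 0.002], [1.0, -0.004, 0.0], [0.0, 0.002, -1.0]]
ft_force: [0.7, -0.6, -0.2]
finger_gap: 0.0396
finger_force: 0.0
clock: 15.3
tcp_pos: [0.4609, 0.0798, 0.1085]
eef_rot: [[0.005, 1.0, 0.001], [1.0, -0.005, 0.0], [0.0, 0.001, -1.0]]
ft_force: [-0.4, 0.4, -0.7]
finger_gap: 0.0403
finger_force: 0.0
(array([-0.08,  0.04,  6.55]), -0.3, array([  4.6,  17. , 108.4,   0. ,  54.5,   4.9])) [0.46089809 0.07978229 0.10854349]
```

View pics/c3.png

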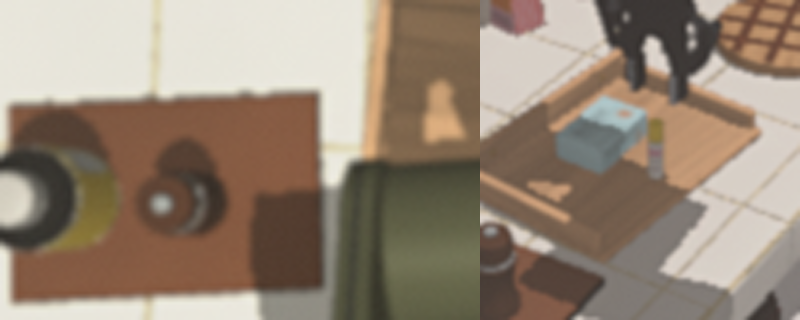

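Mill upright on the mat (nut at crop (160,203)); fingers straddle above the balm cap (crop (656,130)).

```bash
python3 -m handwheel '[{"claw":4,"x":-0.1,"y":0,"z":2,"spin":0},{"claw":4,"x":-0.1,"y":0,"z":4,"spin":0},{"claw":4,"x":-0.1,"y":0,"z":6.4,"spin":0},{"claw":4,"x":-0.1,"y":0,"z":6.4,"spin":0},{"claw":4,"x":-0.1,"y":0,"z":6.4,"spin":0}]'; python3 -m handwheel '[{"claw":3,"x":0,"y":0,"z":0,"spin":0},{"claw":2.5,"x":0,"y":0,"z":0,"spin":0},{"claw":2.2,"x":0,"y":0,"z":0,"spin":0},{"claw":1.9,"x":0,"y":0,"z":0,"spin":0},{"claw":1.7,"x":0,"y":0,"z":0,"spin":0}]';python3 -m handwheel '[{"claw":1,"x":0,"y":0,"z":0,"spin":0},{"claw":0.5,"x":0,"y":0,"z":0,"spin":0},{"claw":0.5,"x":0,"y":0,"z":0,"spin":0}]'
```

```text
clock: 16.02
tcp_pos: [0.4609, 0.0788, 0.0444]
eef_rot: [[0.005, 1.0, 0.001], [1.0, -0.005, 0.0], [0.0, 0.001, -1.0]]
ft_force: [-0.6, -0.1, -0.0]
finger_gap: 0.0399
finger_force: 0.0
clock: 16.65
tcp_pos: [0.4603, 0.0785, 0.0437]
eef_rot: [[0.005, 1.0, 0.0], [1.0, -0.005, -0.0], [-0.0, 0.0, -1.0]]
ft_force: [1.3, 0.4, 0.1]
finger_gap: 0.0172
finger_force: 0.2
clock: 17.02
tcp_pos: [0.4604, 0.0785, 0.0438]
eef_rot: [[0.005, 1.0, 0.0], [1.0, -0.005, -0.0], [-0.0, 0.0, -1.0]]
ft_force: [-0.6, 0.4, 3.4]
finger_gap: 0.0149
finger_force: 58.4
```

```bash
python3 -m handwheel '[{"claw":0.5,"x":0,"y":0,"z":-2,"spin":0},{"claw":0.5,"x":0,"y":0,"z":-5,"spin":0},{"claw":0.5,"x":3,"y":0.3,"z":-6,"spin":0},{"claw":0.5,"x":8,"y":0.7,"z":-6,"spin":0},{"claw":0.5,"x":13,"y":1.1,"z":-6,"spin":0}]'; python3 -m handwheel '[{"claw":0.5,"x":4,"y":0.3,"z":0,"spin":0},{"claw":0.5,"x":6.6,"y":0.6,"z":0,"spin":0},{"claw":0.5,"x":6.6,"y":0.6,"z":2,"spin":0},{"claw":0.5,"x":6.6,"y":0.6,"z":4,"spin":0},{"claw":0.5,"x":6.6,"y":0.6,"z":4,"spin":0}]'; python3 -c "
from h import *
print(go((.477,.275,.0445),0),bot.state()['tcp_pos'])"
```

```text
clock: 17.65
tcp_pos: [0.4719, 0.2095, 0.1037]
eef_rot: [[0.006, 1.0, 0.0], [1.0, -0.006, 0.0], [0.0, 0.0, -1.0]]
ft_force: [1.1, -0.9, -0.6]
finger_gap: 0.0152
finger_force: 58.4
clock: 18.27
tcp_pos: [0.4763, 0.2738, 0.0618]
eef_rot: [[0.005, 1.0, -0.004], [1.0, -0.005, -0.002], [-0.002, -0.004, -1.0]]
ft_force: [0.9, 0.2, -0.7]
finger_gap: 0.0151
finger_force: 58.4
(array([0.13, 0.07, 1.73]), -0.3, array([ 25.5,  26.1, 101.2,   0. ,  52.9,  25.8])) [0.47633088 0.27376509 0.0618037 ]
```

```bash
python3 -m handwheel '[{"claw":0.5,"x":0,"y":0,"z":1,"spin":0},{"claw":0.5,"x":0,"y":0,"z":1.6,"spin":0},{"claw":0.5,"x":0,"y":0,"z":1.9,"spin":0},{"claw":0.5,"x":0,"y":0,"z":1.9,"spin":0},{"claw":0.5,"x":0,"y":0,"z":1.9,"spin":0}]'; python3 -m handwheel '[{"claw":0.5,"x":0,"y":0,"z":0,"spin":0},{"claw":0.5,"x":0,"y":0,"z":0,"spin":0}]'
```

```text
clock: 18.9
tcp_pos: [0.4784, 0.2745, 0.0449]
eef_rot: [[0.005, 1.0, 0.001], [1.0, -0.005, 0.0], [0.0, 0.001, -1.0]]
ft_force: [0.2, -0.1, -1.1]
finger_gap: 0.0152
finger_force: 58.4
clock: 19.15
tcp_pos: [0.4783, 0.2745, 0.0448]
eef_rot: [[0.005, 1.0, 0.0], [1.0, -0.005, 0.0], [0.0, 0.0, -1.0]]
ft_force: [0.7, -0.0, -0.5]
finger_gap: 0.0151
finger_force: 58.4
```

```bash
python3 -m handwheel '[{"claw":0.5,"x":0,"y":0,"z":0.1,"spin":0},{"claw":0.5,"x":0,"y":0,"z":0.1,"spin":0},{"claw":0.5,"x":0,"y":0,"z":0.1,"spin":0}]';python3 -m handwheel '[{"claw":1.8,"x":0,"y":0,"z":0,"spin":0},{"claw":2.5,"x":0,"y":0,"z":0,"spin":0},{"claw":3.5,"x":0,"y":0,"z":0,"spin":0},{"claw":4,"x":0,"y":0,"z":-1.5,"spin":0},{"claw":4,"x":0,"y":0,"z":-5,"spin":0}]'; python3 -m handwheel '[{"claw":4,"x":0,"y":0,"z":-4,"spin":0},{"claw":5,"x":-6,"y":1.5,"z":-4,"spin":0},{"claw":6,"x":-12,"y":3.5,"z":-4,"spin":0},{"claw":7,"x":-18,"y":5.5,"z":-4,"spin":0},{"claw":7.6,"x":-21,"y":6,"z":-4,"spin":-1}]';python3 -m handwheel '[{"claw":7.6,"x":0,"y":0,"z":2,"spin":0},{"claw":7.6,"x":0,"y":0,"z":4,"spin":0},{"claw":7.6,"x":0,"y":0,"z":4,"spin":0},{"claw":7.6,"x":0,"y":0,"z":4,"spin":0}]';python3 -c "
from h import *
import cv2
print(go((.5375,.0654,.013),1),bot.state()['tcp_pos'])
a=bot.capture('top');b=bot.capture('side')
i=np.hstack([cv2.resize(a[195:275,135:255],(480,320),interpolation=2),cv2.resize(b[170:270,280:380],(320,320),interpolation=2)])
cv2.imwrite('pics/c4.png',i)"
```

```text
clock: 19.52
tcp_pos: [0.4783, 0.2746, 0.0437]
eef_rot: [[0.005, 1.0, 0.0], [1.0, -0.005, 0.0], [0.0, 0.0, -1.0]]
ft_force: [0.2, -0.5, 1.7]
finger_gap: 0.0151
finger_force: 58.5
clock: 20.15
tcp_pos: [0.477, 0.2739, 0.0934]
eef_rot: [[0.005, 1.0, -0.003], [1.0, -0.005, -0.002], [-0.002, -0.003, -1.0]]
ft_force: [0.5, 0.7, 0.5]
finger_gap: 0.0402
finger_force: 0.0
clock: 20.78
tcp_pos: [0.5387, 0.0613, 0.135]
eef_rot: [[-0.011, 1.0, 0.003], [1.0, 0.011, -0.001], [-0.001, 0.003, -1.0]]
ft_force: [-0.8, -0.0, -0.3]
finger_gap: 0.0758
finger_force: 0.0
clock: 21.28
tcp_pos: [0.5377, 0.0643, 0.0946]
eef_rot: [[-0.013, 1.0, 0.001], [1.0, 0.013, 0.0], [0.0, 0.001, -1.0]]
ft_force: [0.7, -0.1, 0.9]
finger_gap: 0.0762
finger_force: 0.0
(array([ 0.11, -0.03,  8.16]), -0.3, array([  2.3,  23. , 100.6,  -0. ,  56.3,   1.6])) [0.53770114 0.06429151 0.09464354]
```

View pics/c4.png

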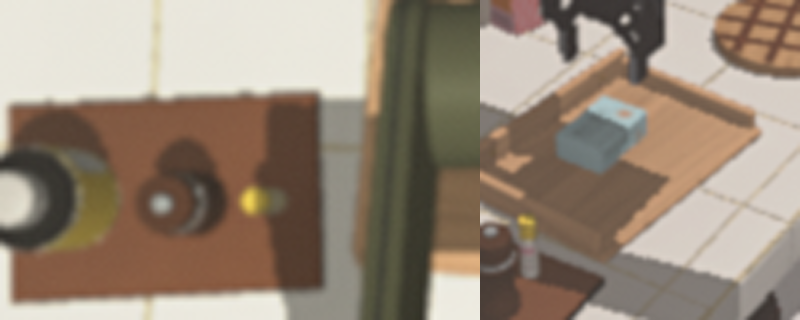

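All three stand upright on the mat (balm at crop (255,200)); fingers are above the soap.

```bash
python3 -m handwheel '[{"claw":7.6,"x":0.1,"y":0,"z":3,"spin":0},{"claw":7.6,"x":0.1,"y":0,"z":6,"spin":0},{"claw":7.6,"x":0.1,"y":0,"z":7.5,"spin":0},{"claw":7.6,"x":0.1,"y":0,"z":8,"spin":0},{"claw":7.6,"x":0.1,"y":0,"z":8,"spin":0}]'; python3 -m handwheel '[{"claw":7,"x":0,"y":0,"z":0,"spin":0},{"claw":6.5,"x":0,"y":0,"z":0,"spin":0},{"claw":6,"x":0,"y":0,"z":0,"spin":0},{"claw":5,"x":0,"y":0,"z":0,"spin":0},{"claw":4,"x":0,"y":0,"z":0,"spin":0}]';python3 -m handwheel '[{"claw":4,"x":0,"y":0,"z":0,"spin":0},{"claw":4,"x":0,"y":0,"z":0,"spin":0},{"claw":4,"x":0,"y":0,"z":0,"spin":0}]'
```

```text
clock: 22.0
tcp_pos: [0.5376, 0.0652, 0.014]
eef_rot: [[-0.012, 1.0, 0.001], [1.0, 0.012, 0.0], [0.0, 0.001, -1.0]]
ft_force: [0.4, -0.6, 0.5]
finger_gap: 0.0762
finger_force: 0.0
clock: 22.62
tcp_pos: [0.5378, 0.0652, 0.0145]
eef_rot: [[-0.012, 1.0, 0.002], [1.0, 0.012, 0.0], [0.0, 0.002, -1.0]]
ft_force: [-0.3, 0.6, 5.2]
finger_gap: 0.0573
finger_force: 64.5
clock: 23.0
tcp_pos: [0.5379, 0.0652, 0.0145]
eef_rot: [[-0.012, 1.0, 0.002], [1.0, 0.012, 0.0], [0.0, 0.002, -1.0]]
ft_force: [0.5, -0.0, 4.8]
finger_gap: 0.0571
finger_force: 64.5
```

```bash
python3 -m handwheel '[{"claw":4,"x":0,"y":0,"z":-2,"spin":0},{"claw":4,"x":0,"y":0,"z":-6,"spin":0},{"claw":4,"x":-2,"y":0,"z":-9,"spin":0},{"claw":4,"x":-7,"y":-1,"z":-9,"spin":0},{"claw":4,"x":-12,"y":-2,"z":-9,"spin":0}]'; python3 -m handwheel '[{"claw":4,"x":-5,"y":-1,"z":0,"spin":0},{"claw":4,"x":-10,"y":-2,"z":0,"spin":0},{"claw":4,"x":-15,"y":-3,"z":0,"spin":0},{"claw":4,"x":-18.3,"y":-3.2,"z":0,"spin":0},{"claw":4,"x":-18.3,"y":-3.2,"z":2,"spin":0}]'; python3 -m handwheel '[{"claw":4,"x":0,"y":0,"z":2,"spin":0},{"claw":4,"x":0,"y":0,"z":4,"spin":0},{"claw":4,"x":0,"y":0,"z":4,"spin":0},{"claw":4,"x":0,"y":0,"z":4,"spin":0}]';python3 -c "
from h import *
print(go((.4855,-.241,.024),1),bot.state()['tcp_pos'])"
```

```text
clock: 23.62
tcp_pos: [0.5186, -0.0559, 0.1043]
eef_rot: [[-0.014, 1.0, 0.001], [1.0, 0.014, -0.0], [-0.0, 0.001, -1.0]]
ft_force: [0.3, -0.4, -0.6]
finger_gap: 0.0569
finger_force: 64.3
clock: 24.25
tcp_pos: [0.4902, -0.2422, 0.0848]
eef_rot: [[-0.009, 1.0, 0.004], [1.0, 0.009, -0.003], [-0.003, 0.004, -1.0]]
ft_force: [0.6, -0.2, -1.2]
finger_gap: 0.0568
finger_force: 64.2
clock: 24.75
tcp_pos: [0.489, -0.2386, 0.044]
eef_rot: [[-0.012, 1.0, 0.0], [1.0, 0.012, -0.0], [-0.0, 0.0, -1.0]]
ft_force: [0.6, -0.7, 0.8]
finger_gap: 0.057
finger_force: 64.2
(array([-0.24, -0.36,  2.  ]), -0.3, array([-30.5,  27.1, 103.1,  -0. ,  49.8, -31.2])) [ 0.48904146 -0.23856201  0.04399577]
```

```bash
python3 -m handwheel '[{"claw":4,"x":-0.2,"y":-0.3,"z":1,"spin":0},{"claw":4,"x":-0.2,"y":-0.3,"z":1.6,"spin":0},{"claw":4,"x":-0.2,"y":-0.3,"z":2,"spin":0},{"claw":4,"x":-0.2,"y":-0.3,"z":2,"spin":0},{"claw":4,"x":-0.2,"y":-0.3,"z":2,"spin":0}]'; python3 -m handwheel '[{"claw":4,"x":0,"y":0,"z":0.1,"spin":0},{"claw":4,"x":0,"y":0,"z":0.15,"spin":0},{"claw":4,"x":0,"y":0,"z":0.15,"spin":0}]'
```

```text
clock: 25.38
tcp_pos: [0.486, -0.2406, 0.0237]
eef_rot: [[-0.012, 1.0, 0.0], [1.0, 0.012, -0.0], [-0.0, 0.0, -1.0]]
ft_force: [-0.3, -0.7, -0.4]
finger_gap: 0.0569
finger_force: 64.2
clock: 25.75
tcp_pos: [0.486, -0.2406, 0.0224]
eef_rot: [[-0.012, 1.0, 0.0], [1.0, 0.012, -0.0], [-0.0, 0.0, -1.0]]
ft_force: [-1.2, 0.5, 3.2]
finger_gap: 0.0569
finger_force: 64.5
```

```bash
python3 -m handwheel '[{"claw":6,"x":0,"y":0,"z":0,"spin":0},{"claw":6.8,"x":0,"y":0,"z":0,"spin":0},{"claw":7.6,"x":0,"y":0,"z":0,"spin":0},{"claw":7.6,"x":0,"y":0,"z":-2,"spin":0},{"claw":7.6,"x":0,"y":0,"z":-6,"spin":0}]'; python3 -m handwheel '[{"claw":7,"x":0,"y":0,"z":-5,"spin":0},{"claw":6,"x":6,"y":0,"z":-5,"spin":1},{"claw":5,"x":12,"y":0,"z":-5,"spin":1},{"claw":4,"x":18,"y":0,"z":-5,"spin":1},{"claw":4,"x":24,"y":0,"z":-5,"spin":1}]'; python3 -m handwheel '[{"claw":4,"x":6,"y":0,"z":0,"spin":0},{"claw":4,"x":12,"y":0,"z":0,"spin":0},{"claw":4,"x":18,"y":0,"z":0,"spin":0},{"claw":4,"x":24,"y":0,"z":0,"spin":0},{"claw":4,"x":27,"y":0,"z":0,"spin":0}]';python3 -m handwheel '[{"claw":4,"x":0,"y":-0.6,"z":0,"spin":0},{"claw":4,"x":0,"y":-0.6,"z":1,"spin":0},{"claw":4,"x":0,"y":-0.6,"z":1,"spin":0}]';python3 -c "
from h import *
import cv2
print(go((.4783,.2745,.0437),-.3),bot.state()['tcp_pos'])
a=bot.capture('top')
cv2.imwrite('pics/c5.png',cv2.resize(a[200:280,340:440],(600,480),interpolation=2))"
```

```text
clock: 26.38
tcp_pos: [0.4844, -0.2397, 0.0811]
eef_rot: [[-0.012, 1.0, -0.004], [1.0, 0.012, 0.002], [0.002, -0.004, -1.0]]
ft_force: [0.4, 0.1, 0.3]
finger_gap: 0.0756
finger_force: 0.0
clock: 27.0
tcp_pos: [0.4828, 0.0011, 0.1323]
eef_rot: [[0.006, 1.0, 0.001], [1.0, -0.006, -0.0], [-0.0, 0.001, -1.0]]
ft_force: [0.1, -0.4, 0.6]
finger_gap: 0.0403
finger_force: 0.0
clock: 27.62
tcp_pos: [0.4841, 0.2727, 0.1321]
eef_rot: [[0.002, 1.0, 0.001], [1.0, -0.002, 0.001], [0.001, 0.001, -1.0]]
ft_force: [-0.1, 0.2, -0.0]
finger_gap: 0.0397
finger_force: 0.0
clock: 28.0
tcp_pos: [0.4772, 0.2677, 0.1209]
eef_rot: [[0.006, 1.0, -0.003], [1.0, -0.006, -0.002], [-0.002, -0.003, -1.0]]
ft_force: [0.1, -0.9, 1.0]
finger_gap: 0.0401
finger_force: 0.0
(array([0.69, 0.13, 7.72]), -0.1, array([24.9, 21.7, 98. , -0. , 60.5, 25.3])) [0.47717882 0.26772764 0.1209262 ]
```

View pics/c5.png

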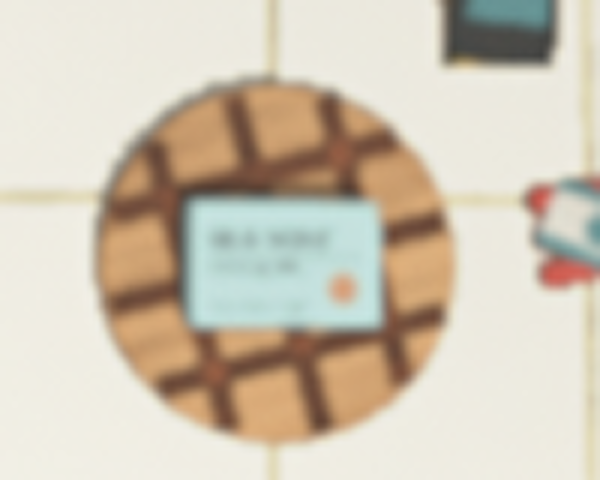

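Soap lies flat in the middle of the board (top centre crop (285,263), board centre (276,260); parallax explains the difference). Now regrasp the balm.

```bash
python3 -m handwheel '[{"claw":4,"x":0.7,"y":0.1,"z":2,"spin":0},{"claw":4,"x":0.7,"y":0.1,"z":3,"spin":0},{"claw":4,"x":0.7,"y":0.1,"z":3,"spin":0},{"claw":4,"x":0.7,"y":0.1,"z":3,"spin":0}]';python3 -c "
from h import *
print(go((.4783,.2745,.0437),-.3))"
```

```text
clock: 28.55
tcp_pos: [0.4797, 0.2762, 0.0924]
eef_rot: [[0.006, 1.0, 0.0], [1.0, -0.006, 0.0], [0.0, 0.0, -1.0]]
ft_force: [-0.1, -0.2, -0.5]
finger_gap: 0.0398
finger_force: 0.0
(array([-0.17, -0.14,  4.87]), -0.0, array([25.6, 24. , 99.2, -0. , 56.8, 25.9]))
```

```bash
python3 -m handwheel '[{"claw":4,"x":-0.15,"y":-0.1,"z":2,"spin":0},{"claw":4,"x":-0.15,"y":-0.1,"z":4,"spin":0},{"claw":4,"x":-0.15,"y":-0.1,"z":4.85,"spin":0},{"claw":4,"x":-0.15,"y":-0.1,"z":4.85,"spin":0},{"claw":4,"x":-0.15,"y":-0.1,"z":4.85,"spin":0}]';python3 -m handwheel '[{"claw":3,"x":0,"y":0,"z":0,"spin":0},{"claw":2.5,"x":0,"y":0,"z":0,"spin":0},{"claw":2.2,"x":0,"y":0,"z":0,"spin":0},{"claw":1.9,"x":0,"y":0,"z":0,"spin":0},{"claw":1.7,"x":0,"y":0,"z":0,"spin":0}]';python3 -m handwheel '[{"claw":1,"x":0,"y":0,"z":0,"spin":0},{"claw":0.5,"x":0,"y":0,"z":0,"spin":0},{"claw":0.5,"x":0,"y":0,"z":0,"spin":0}]'
```

```text
clock: 29.18
tcp_pos: [0.479, 0.2753, 0.0443]
eef_rot: [[0.005, 1.0, 0.001], [1.0, -0.005, 0.001], [0.001, 0.001, -1.0]]
ft_force: [-0.6, -0.6, -0.4]
finger_gap: 0.0398
finger_force: 0.0
clock: 29.8
tcp_pos: [0.4783, 0.275, 0.0436]
eef_rot: [[0.005, 1.0, -0.0], [1.0, -0.005, 0.0], [0.0, -0.0, -1.0]]
ft_force: [0.5, 0.6, -0.3]
finger_gap: 0.0167
finger_force: 0.0
clock: 30.18
tcp_pos: [0.4785, 0.2751, 0.0437]
eef_rot: [[0.005, 1.0, 0.0], [1.0, -0.005, 0.0], [0.0, 0.0, -1.0]]
ft_force: [0.1, 0.3, 2.1]
finger_gap: 0.0149
finger_force: 58.4
```

```bash
python3 -m handwheel '[{"claw":0.5,"x":0,"y":0,"z":-2,"spin":0},{"claw":0.5,"x":0,"y":0,"z":-6,"spin":0},{"claw":0.5,"x":-5,"y":-0.4,"z":-6,"spin":0},{"claw":0.5,"x":-10,"y":-0.9,"z":-6,"spin":0},{"claw":0.5,"x":-15,"y":-1.3,"z":-6,"spin":0}]'; python3 -m handwheel '[{"claw":0.5,"x":-4.5,"y":-0.4,"z":0,"spin":0},{"claw":0.5,"x":-4.5,"y":-0.4,"z":2,"spin":0},{"claw":0.5,"x":-4.5,"y":-0.4,"z":4,"spin":0},{"claw":0.5,"x":-4.5,"y":-0.4,"z":4,"spin":0},{"claw":0.5,"x":-4.5,"y":-0.4,"z":4,"spin":0}]'; python3 -c "
from h import *
print(go((.4608,.079,.0448),-.3))"
```

```text
clock: 30.8
tcp_pos: [0.4641, 0.1239, 0.1036]
eef_rot: [[0.004, 1.0, 0.0], [1.0, -0.004, -0.0], [-0.0, 0.0, -1.0]]
ft_force: [0.1, -0.4, -0.3]
finger_gap: 0.0152
finger_force: 58.5
clock: 31.42
tcp_pos: [0.4606, 0.0802, 0.0639]
eef_rot: [[0.005, 1.0, 0.0], [1.0, -0.005, 0.0], [0.0, 0.0, -1.0]]
ft_force: [-0.3, -0.2, 0.2]
finger_gap: 0.015
finger_force: 58.5
(array([-0.12,  0.02,  1.91]), 0.0, array([  4.7,  20.9, 111.4,   0. ,  47.7,   5. ]))
```

```bash
python3 -m handwheel '[{"claw":0.5,"x":-0.1,"y":0,"z":1,"spin":0},{"claw":0.5,"x":-0.1,"y":0,"z":1.6,"spin":0},{"claw":0.5,"x":-0.1,"y":0,"z":1.9,"spin":0},{"claw":0.5,"x":-0.1,"y":0,"z":1.9,"spin":0},{"claw":0.5,"x":-0.1,"y":0,"z":1.9,"spin":0}]'; python3 -m handwheel '[{"claw":0.5,"x":0,"y":0,"z":0,"spin":0},{"claw":0.5,"x":0,"y":0,"z":0,"spin":0},{"claw":0.5,"x":0,"y":0,"z":0.1,"spin":0},{"claw":0.5,"x":0,"y":0,"z":0.1,"spin":0},{"claw":0.5,"x":0,"y":0,"z":0.1,"spin":0}]'
```

```text
clock: 32.05
tcp_pos: [0.4604, 0.0791, 0.0447]
eef_rot: [[0.005, 1.0, 0.0], [1.0, -0.005, 0.0], [0.0, 0.0, -1.0]]
ft_force: [0.4, 0.9, -0.1]
finger_gap: 0.0151
finger_force: 58.5
clock: 32.67
tcp_pos: [0.4605, 0.0791, 0.0438]
eef_rot: [[0.005, 1.0, 0.0], [1.0, -0.005, 0.0], [0.0, 0.0, -1.0]]
ft_force: [-0.4, 0.9, 1.7]
finger_gap: 0.0153
finger_force: 58.7
```

Release, go to the mill at (.4767,.3297).

```bash
python3 -m handwheel '[{"claw":1.8,"x":0,"y":0,"z":0,"spin":0},{"claw":2.5,"x":0,"y":0,"z":0,"spin":0},{"claw":3.5,"x":0,"y":0,"z":0,"spin":0},{"claw":4,"x":0,"y":0,"z":-1.5,"spin":0},{"claw":4,"x":0,"y":0,"z":-5,"spin":0}]'; python3 -m handwheel '[{"claw":5,"x":0,"y":0,"z":-5,"spin":0},{"claw":6,"x":6,"y":0.3,"z":-5,"spin":0},{"claw":6.5,"x":12,"y":0.7,"z":-5,"spin":0},{"claw":6.5,"x":18,"y":1.2,"z":-5,"spin":0},{"claw":6.5,"x":24,"y":1.6,"z":-5,"spin":0}]'; python3 -m handwheel '[{"claw":6.5,"x":1,"y":0,"z":1,"spin":0},{"claw":6.5,"x":1,"y":0,"z":2,"spin":0},{"claw":6.5,"x":1,"y":0,"z":2,"spin":0},{"claw":6.5,"x":1,"y":0,"z":2,"spin":0}]';python3 -c "
from h import *
print(go((.4767,.3297,.0685),-.3),bot.state()['tcp_pos'])"
```

```text
clock: 33.3
tcp_pos: [0.4587, 0.079, 0.0928]
eef_rot: [[0.005, 1.0, -0.005], [1.0, -0.005, -0.0], [-0.0, -0.005, -1.0]]
ft_force: [-0.5, -0.0, 1.0]
finger_gap: 0.04
finger_force: 0.0
clock: 33.92
tcp_pos: [0.4775, 0.3209, 0.1436]
eef_rot: [[0.005, 1.0, 0.0], [1.0, -0.005, -0.0], [-0.0, 0.0, -1.0]]
ft_force: [0.6, 0.8, -0.1]
finger_gap: 0.065
finger_force: 0.0
clock: 34.42
tcp_pos: [0.4774, 0.3273, 0.1235]
eef_rot: [[0.007, 1.0, -0.001], [1.0, -0.007, -0.001], [-0.001, -0.001, -1.0]]
ft_force: [1.1, -0.0, -0.4]
finger_gap: 0.0651
finger_force: 0.0
(array([ 0.24, -0.07,  5.5 ]), -0.1, array([30.3, 23.6, 94. , -0. , 62.5, 30.7])) [0.47743398 0.32733983 0.12346542]
```

```bash
python3 -m handwheel '[{"claw":6.5,"x":0.1,"y":-0.1,"z":2,"spin":0},{"claw":6.5,"x":0.1,"y":-0.1,"z":4,"spin":0},{"claw":6.5,"x":0.1,"y":-0.1,"z":5.5,"spin":0},{"claw":6.5,"x":0.1,"y":-0.1,"z":5.5,"spin":0},{"claw":6.5,"x":0.1,"y":-0.1,"z":5.5,"spin":0}]'; python3 -m handwheel '[{"claw":5,"x":0,"y":0,"z":0,"spin":0},{"claw":4.6,"x":0,"y":0,"z":0,"spin":0},{"claw":4.3,"x":0,"y":0,"z":0,"spin":0},{"claw":4.0,"x":0,"y":0,"z":0,"spin":0},{"claw":3,"x":0,"y":0,"z":0,"spin":0}]';python3 -m handwheel '[{"claw":2,"x":0,"y":0,"z":0,"spin":0},{"claw":2,"x":0,"y":0,"z":0,"spin":0},{"claw":2,"x":0,"y":0,"z":0,"spin":0}]'
```

```text
clock: 35.05
tcp_pos: [0.4772, 0.3301, 0.0692]
eef_rot: [[0.006, 1.0, 0.001], [1.0, -0.006, 0.001], [0.001, 0.001, -1.0]]
ft_force: [1.1, 1.0, -0.3]
finger_gap: 0.065
finger_force: 0.0
clock: 35.67
tcp_pos: [0.4768, 0.3303, 0.0693]
eef_rot: [[0.005, 1.0, 0.001], [1.0, -0.005, 0.001], [0.001, 0.001, -1.0]]
ft_force: [-0.8, -0.3, 5.8]
finger_gap: 0.0384
finger_force: 60.4
clock: 36.05
tcp_pos: [0.4768, 0.3303, 0.0693]
eef_rot: [[0.005, 1.0, 0.001], [1.0, -0.005, 0.001], [0.001, 0.001, -1.0]]
ft_force: [-0.8, -0.3, 5.5]
finger_gap: 0.0383
finger_force: 60.4
```

```bash
python3 -m handwheel '[{"claw":2,"x":0,"y":0,"z":-3,"spin":0},{"claw":2,"x":0,"y":0,"z":-7,"spin":0},{"claw":2,"x":0,"y":0,"z":-11,"spin":0},{"claw":2,"x":-3,"y":0,"z":-12,"spin":0},{"claw":2,"x":-8,"y":-0.4,"z":-12,"spin":0}]'; python3 -m handwheel '[{"claw":2,"x":-5,"y":-0.3,"z":0,"spin":0},{"claw":2,"x":-10,"y":-0.6,"z":0,"spin":0},{"claw":2,"x":-15,"y":-0.9,"z":0,"spin":0},{"claw":2,"x":-20,"y":-1.2,"z":0,"spin":0},{"claw":2,"x":-23.6,"y":-1.4,"z":0,"spin":0}]'; python3 -m handwheel '[{"claw":2,"x":0,"y":0,"z":0,"spin":0},{"claw":2,"x":0,"y":0,"z":3,"spin":0},{"claw":2,"x":0,"y":0,"z":7,"spin":0},{"claw":2,"x":0,"y":0,"z":9,"spin":0},{"claw":2,"x":0,"y":0,"z":9,"spin":0}]'; python3 -c "
from h import *
print(go((.457,.0141,.0705),-.3),bot.state()['tcp_pos'])"
```

```text
clock: 36.67
tcp_pos: [0.4735, 0.2507, 0.1896]
eef_rot: [[0.003, 1.0, 0.003], [1.0, -0.003, 0.002], [0.002, 0.003, -1.0]]
ft_force: [0.3, 0.1, -1.6]
finger_gap: 0.0389
finger_force: 60.6
clock: 37.3
tcp_pos: [0.4561, 0.0122, 0.1881]
eef_rot: [[0.006, 1.0, -0.001], [1.0, -0.006, -0.0], [-0.0, -0.001, -1.0]]
ft_force: [-0.0, -0.1, -1.1]
finger_gap: 0.0383
finger_force: 60.6
clock: 37.92
tcp_pos: [0.4553, 0.0151, 0.097]
eef_rot: [[0.004, 1.0, -0.005], [1.0, -0.004, 0.001], [0.001, -0.005, -1.0]]
ft_force: [-0.7, 0.0, -1.8]
finger_gap: 0.0388
finger_force: 60.8
(array([-0.1 ,  0.19,  2.64]), 0.0, array([ -3.4,  17.3, 110.4,   0. ,  52.6,  -3.2])) [0.45525491 0.01508806 0.09695823]
```

```bash
python3 -m handwheel '[{"claw":2,"x":-0.1,"y":0,"z":1,"spin":0},{"claw":2,"x":-0.1,"y":0,"z":2,"spin":0},{"claw":2,"x":-0.1,"y":0,"z":2,"spin":0},{"claw":2,"x":-0.1,"y":0,"z":2,"spin":0},{"claw":2,"x":-0.1,"y":0,"z":2,"spin":0}]'; python3 -c "
from h import *
print(go((.457,.0141,.0700),-.3),bot.state()['tcp_pos'])"
```

```text
clock: 38.55
tcp_pos: [0.4573, 0.0131, 0.079]
eef_rot: [[0.005, 1.0, 0.001], [1.0, -0.005, -0.0], [-0.0, 0.001, -1.0]]
ft_force: [0.7, -0.1, -1.9]
finger_gap: 0.0386
finger_force: 60.8
(array([ 0.1 , -0.03,  0.9 ]), 0.0, array([ -3.7,  18.9, 111.6,   0. ,  49.4,  -3.4])) [0.45733567 0.01305552 0.07898955]
```

```bash
python3 -m handwheel '[{"claw":2,"x":0.1,"y":0,"z":0.5,"spin":0},{"claw":2,"x":0.1,"y":0,"z":0.9,"spin":0},{"claw":2,"x":0.1,"y":0,"z":0.9,"spin":0},{"claw":2,"x":0.1,"y":0,"z":1.0,"spin":0},{"claw":2,"x":0.1,"y":0,"z":1.0,"spin":0}]'; python3 -m handwheel '[{"claw":2,"x":0,"y":0,"z":0,"spin":0},{"claw":2,"x":0,"y":0,"z":0,"spin":0}]'
```

```text
clock: 39.17
tcp_pos: [0.4569, 0.0141, 0.0693]
eef_rot: [[0.005, 1.0, 0.0], [1.0, -0.005, -0.0], [-0.0, 0.0, -1.0]]
ft_force: [-2.4, -0.6, 7.1]
finger_gap: 0.0383
finger_force: 62.1
clock: 39.42
tcp_pos: [0.4569, 0.0141, 0.0693]
eef_rot: [[0.005, 1.0, 0.0], [1.0, -0.005, -0.0], [-0.0, 0.0, -1.0]]
ft_force: [-1.7, -0.4, 7.8]
finger_gap: 0.0389
finger_force: 62.1
```

```bash
python3 -m handwheel '[{"claw":4.2,"x":0,"y":0,"z":0,"spin":0},{"claw":5,"x":0,"y":0,"z":0,"spin":0},{"claw":6,"x":0,"y":0,"z":0,"spin":0},{"claw":6.3,"x":0,"y":0,"z":-1.5,"spin":0},{"claw":6.3,"x":0,"y":0,"z":-6,"spin":0}]'; python3 -m handwheel '[{"claw":6,"x":0,"y":0,"z":-6,"spin":0},{"claw":6,"x":6,"y":0.3,"z":-7,"spin":0},{"claw":6,"x":12,"y":0.6,"z":-7,"spin":0},{"claw":6,"x":18,"y":0.8,"z":-7,"spin":0},{"claw":6,"x":24,"y":1.1,"z":-7,"spin":0}]'; python3 -m handwheel '[{"claw":6,"x":6,"y":0.3,"z":0,"spin":0},{"claw":6,"x":12,"y":0.6,"z":0,"spin":0},{"claw":6,"x":16.3,"y":0.8,"z":0,"spin":0},{"claw":6,"x":16.3,"y":0.8,"z":2,"spin":0},{"claw":6,"x":16.3,"y":0.8,"z":2,"spin":0}]'; python3 -m handwheel '[{"claw":6,"x":0,"y":0,"z":0,"spin":0},{"claw":6,"x":0,"y":0,"z":0,"spin":0}]';python3 -c "
from h import *
print(go((.4784,.417,.1160),-.3),bot.state()['tcp_pos'])"
```

```text
clock: 40.05
tcp_pos: [0.4549, 0.0142, 0.1272]
eef_rot: [[0.005, 1.0, -0.006], [1.0, -0.005, 0.0], [0.0, -0.006, -1.0]]
ft_force: [1.5, 0.1, -1.1]
finger_gap: 0.0626
finger_force: 0.0
clock: 40.67
tcp_pos: [0.4691, 0.2558, 0.1986]
eef_rot: [[0.005, 1.0, 0.0], [1.0, -0.005, -0.0], [-0.0, 0.0, -1.0]]
ft_force: [0.8, -0.3, 0.6]
finger_gap: 0.0605
finger_force: 0.0
clock: 41.3
tcp_pos: [0.4765, 0.4166, 0.1764]
eef_rot: [[0.004, 1.0, -0.004], [1.0, -0.004, -0.003], [-0.003, -0.004, -1.0]]
ft_force: [0.5, 0.5, 0.5]
finger_gap: 0.06
finger_force: 0.0
clock: 41.55
tcp_pos: [0.4786, 0.4166, 0.1795]
eef_rot: [[0.006, 1.0, 0.001], [1.0, -0.006, 0.001], [0.001, 0.001, -1.0]]
ft_force: [-0.3, 0.1, 0.2]
finger_gap: 0.0602
finger_force: 0.0
(array([ 0.03, -0.02,  6.35]), -0.0, array([37.2, 24.5, 83. ,  0. , 72.4, 37.6])) [0.47858235 0.41661798 0.17950793]
```

```bash
python3 -m handwheel '[{"claw":6,"x":0,"y":0,"z":3,"spin":0},{"claw":6,"x":0,"y":0,"z":5,"spin":0},{"claw":6,"x":0,"y":0,"z":6.3,"spin":0},{"claw":6,"x":0,"y":0,"z":6.3,"spin":0},{"claw":6,"x":0,"y":0,"z":6.3,"spin":0}]'; python3 -m handwheel '[{"claw":4.5,"x":0,"y":0,"z":0,"spin":0},{"claw":4.2,"x":0,"y":0,"z":0,"spin":0},{"claw":4,"x":0,"y":0,"z":0,"spin":0},{"claw":3.8,"x":0,"y":0,"z":0,"spin":0},{"claw":3,"x":0,"y":0,"z":0,"spin":0}]';python3 -m handwheel '[{"claw":2,"x":0,"y":0,"z":0,"spin":0},{"claw":2,"x":0,"y":0,"z":0,"spin":0},{"claw":2,"x":0,"y":0,"z":0,"spin":0}]'
```

```text
clock: 42.18
tcp_pos: [0.4787, 0.4174, 0.1166]
eef_rot: [[0.005, 1.0, 0.001], [1.0, -0.005, 0.001], [0.001, 0.001, -1.0]]
ft_force: [-0.4, -0.1, -0.1]
finger_gap: 0.06
finger_force: 0.0
clock: 42.8
tcp_pos: [0.4787, 0.4173, 0.1162]
eef_rot: [[0.005, 1.0, 0.001], [1.0, -0.005, 0.001], [0.001, 0.001, -1.0]]
ft_force: [1.2, 0.0, 3.3]
finger_gap: 0.0353
finger_force: 59.9
clock: 43.18
tcp_pos: [0.4787, 0.4173, 0.1161]
eef_rot: [[0.005, 1.0, 0.001], [1.0, -0.005, 0.001], [0.001, 0.001, -1.0]]
ft_force: [1.7, -0.8, 5.3]
finger_gap: 0.035
finger_force: 60.1
```

```bash
python3 -m handwheel '[{"claw":2,"x":0,"y":0,"z":-2,"spin":0},{"claw":2,"x":0,"y":0,"z":-5,"spin":0},{"claw":2,"x":-1,"y":0,"z":-7,"spin":0},{"claw":2,"x":-5,"y":-0.2,"z":-7,"spin":0},{"claw":2,"x":-10,"y":-0.4,"z":-7,"spin":0}]'; python3 -m handwheel '[{"claw":2,"x":-5,"y":-0.1,"z":0,"spin":0},{"claw":2,"x":-10,"y":-0.3,"z":0,"spin":0},{"claw":2,"x":-15,"y":-0.4,"z":0,"spin":0},{"claw":2,"x":-17,"y":-0.4,"z":0,"spin":0},{"claw":2,"x":-17.6,"y":-0.4,"z":0,"spin":0}]'; python3 -m handwheel '[{"claw":2,"x":0,"y":0,"z":2,"spin":0},{"claw":2,"x":0,"y":0,"z":4,"spin":0},{"claw":2,"x":0,"y":0,"z":5,"spin":0},{"claw":2,"x":0,"y":0,"z":5,"spin":0},{"claw":2,"x":0,"y":0,"z":5,"spin":0}]';python3 -c "
from h import *
print(go((.469,.1409,.1170),-.3),bot.state()['tcp_pos'])"
```

```text
clock: 43.8
tcp_pos: [0.4726, 0.3158, 0.1851]
eef_rot: [[0.003, 1.0, -0.001], [1.0, -0.003, -0.001], [-0.001, -0.001, -1.0]]
ft_force: [0.5, -0.5, -1.6]
finger_gap: 0.035
finger_force: 60.6
clock: 44.42
tcp_pos: [0.4673, 0.1393, 0.1851]
eef_rot: [[0.008, 1.0, -0.002], [1.0, -0.008, -0.0], [-0.0, -0.002, -1.0]]
ft_force: [-0.1, -0.0, -2.9]
finger_gap: 0.0354
finger_force: 60.6
clock: 45.05
tcp_pos: [0.4691, 0.1415, 0.1361]
eef_rot: [[0.005, 1.0, 0.001], [1.0, -0.005, 0.0], [0.0, 0.001, -1.0]]
ft_force: [0.2, -0.1, -2.6]
finger_gap: 0.0351
finger_force: 60.5
(array([-0.06, -0.01,  1.91]), 0.0, array([ 11.8,  16.5, 103.9,   0. ,  59.6,  12.1])) [0.4691229  0.14146142 0.13608181]
```

```bash
python3 -m handwheel '[{"claw":2,"x":0,"y":0,"z":1,"spin":0},{"claw":2,"x":0,"y":0,"z":1.6,"spin":0},{"claw":2,"x":0,"y":0,"z":1.9,"spin":0},{"claw":2,"x":0,"y":0,"z":1.9,"spin":0},{"claw":2,"x":0,"y":0,"z":1.9,"spin":0}]'; python3 -m handwheel '[{"claw":2,"x":0,"y":0,"z":0.1,"spin":0},{"claw":2,"x":0,"y":0,"z":0.1,"spin":0},{"claw":2,"x":0,"y":0,"z":0.1,"spin":0}]'
```

```text
clock: 45.68
tcp_pos: [0.4687, 0.1411, 0.1166]
eef_rot: [[0.005, 1.0, 0.0], [1.0, -0.005, 0.0], [0.0, 0.0, -1.0]]
ft_force: [-0.0, -0.2, -1.9]
finger_gap: 0.0353
finger_force: 60.5
clock: 46.05
tcp_pos: [0.469, 0.1411, 0.1161]
eef_rot: [[0.005, 1.0, 0.001], [1.0, -0.005, 0.0], [0.0, 0.001, -1.0]]
ft_force: [-0.7, -0.3, 4.0]
finger_gap: 0.0351
finger_force: 61.0
```

Seated. Release, rise, and move clear to the right of the stand for a comparison picture.

```bash
python3 -m handwheel '[{"claw":4,"x":0,"y":0,"z":0,"spin":0},{"claw":5,"x":0,"y":0,"z":0,"spin":0},{"claw":6,"x":0,"y":0,"z":0,"spin":0},{"claw":6,"x":0,"y":0,"z":-2,"spin":0},{"claw":6,"x":0,"y":0,"z":-6,"spin":0}]'; python3 -m handwheel '[{"claw":6,"x":0,"y":0,"z":-6,"spin":0},{"claw":6,"x":-6,"y":0,"z":-8,"spin":0},{"claw":6,"x":-12,"y":0,"z":-8,"spin":0},{"claw":6,"x":-18,"y":0,"z":-8,"spin":0},{"claw":6,"x":-24,"y":0,"z":-8,"spin":0}]';python3 -m handwheel '[{"claw":6,"x":-6,"y":0,"z":0,"spin":0},{"claw":6,"x":-12,"y":0,"z":0,"spin":0},{"claw":6,"x":-18,"y":0,"z":0,"spin":0},{"claw":6,"x":-24,"y":0,"z":0,"spin":0},{"claw":6,"x":-30,"y":0,"z":0,"spin":0}]'; python3 -m handwheel '[{"claw":6,"x":0,"y":0,"z":0,"spin":0},{"claw":6,"x":0,"y":0,"z":0,"spin":0}]';python3 -c "
from h import *
import cv2
a=bot.capture('top');b=bot.capture('side');cv2.imwrite('pics/topF.png',a);cv2.imwrite('pics/sideF.png',b)
a0=cv2.imread('pics/top0.png')
f=lambda q:cv2.resize(q[225:275,225:305],(400,250),interpolation=2)
cv2.imwrite('pics/cmp.png',np.vstack([np.hstack([f(a0),f(a)]),np.hstack([cv2.resize(b[170:270,280:440],(560,350),interpolation=2),cv2.resize(a[200:282,355:411],(240,350),interpolation=2)])]))"
```

```text
clock: 46.68
tcp_pos: [0.4671, 0.1407, 0.1746]
eef_rot: [[0.005, 1.0, -0.005], [1.0, -0.005, -0.001], [-0.001, -0.005, -1.0]]
ft_force: [0.4, 0.1, -0.3]
finger_gap: 0.06
finger_force: 0.0
clock: 47.3
tcp_pos: [0.4672, -0.1007, 0.2558]
eef_rot: [[0.005, 1.0, 0.001], [1.0, -0.005, -0.0], [-0.0, 0.001, -1.0]]
ft_force: [0.4, -0.3, -0.7]
finger_gap: 0.06
finger_force: 0.0
clock: 47.92
tcp_pos: [0.4656, -0.4008, 0.2554]
eef_rot: [[0.005, 1.0, 0.0], [1.0, -0.005, 0.0], [0.0, 0.0, -1.0]]
ft_force: [1.4, -0.7, 0.2]
finger_gap: 0.0604
finger_force: 0.0
clock: 48.18
tcp_pos: [0.4654, -0.3986, 0.2549]
eef_rot: [[0.006, 1.0, -0.001], [1.0, -0.006, 0.002], [0.002, -0.001, -1.0]]
ft_force: [-0.0, -0.3, 0.1]
finger_gap: 0.0601
finger_force: 0.0
```

View pics/cmp.png

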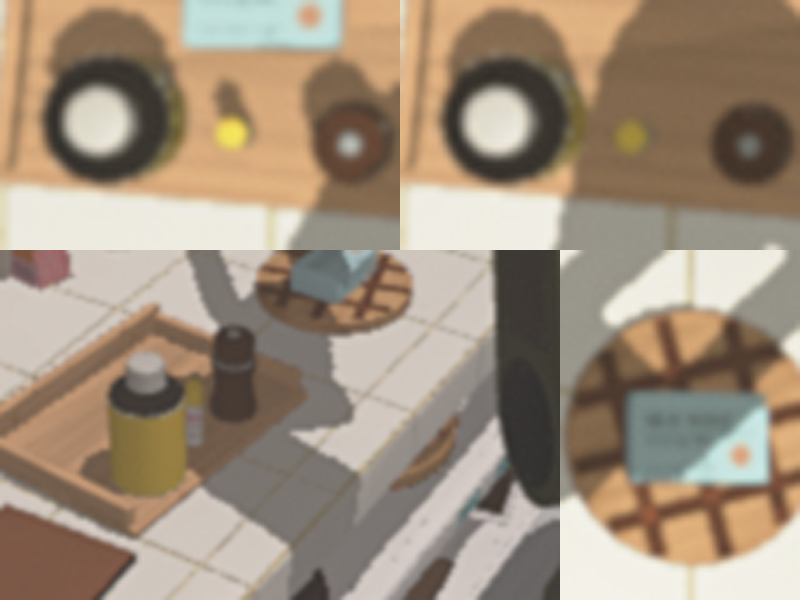

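Before and after match: the cap is at (98,121) then (98,122), the balm at (231,133) then (231,137) at 5x zoom, under one pixel, and the nut at (349,146) then (348,147). All three are upright, and the soap is flat and centred on the board.

```bash
python3 -c "
from cell import bot
print(bot.sign_off())"
```

```text
the job is handed in; nothing more can be done
None
```

The job is handed in at about 48 s: the soap lies flat on the middle of the round board, and the tin, mill and balm stand upright where they started, to within about 2 mm in the camera picture.

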